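# Set the presser four clicks clear of the bearing

## Robot

A 6-joint arm with a two-finger parallel gripper is mounted at the origin on the work surface; the furniture and walls round the work are solid. World frame = base frame: x ahead of the robot, y to its left, z up, the work surface at z = 0. Lengths are in m, angles in rad, forces in N, time in s.
With the tool pointing down it reaches from about 0.3 to 0.875 m from the base axis. Payload 6.4 kg.
Tool frame: the origin (TCP) lies at the very end of the fingers, on their centre line; the grasp point (between the pads) lies 19 mm behind it; z points along the fingers, y is the line along which they close (so a half turn about z gives the same grasp; the last joint's range is limited). The gripper opens to 85 mm and grips with 20 to 120 N. Pads are 22 mm wide; open, the fingers measure 114 mm over their backs; the gripper's body (76 mm by 85 mm) begins 54 mm behind the grasp point. The pads swing forward as they close: fully open they stand 13 mm farther back than shut.
Start: joints at [1.106, 0.181, 1.607, -0, 1.354, -0.206], TCP at [0.147, 0.556, 0.231] pointing down, gripper open.
Joint ranges: [-2.99, 2.99], [-0.89, 2.07], [0.3, 2.58], [-1.14, 4.28], [0, 2.63], [-3.12, 3.12]. Speed limits (rad/s): [2.57, 2.57, 3.01, 3.14, 3.14, 3.14].

## Interface

Orientations are given as a unit quaternion [w, x, y, z].
In Python, from bench import ctrl gives the robot as it stands.
- The arm moves only by the tool jog_arm, never from a script. Its argument "series" is a list that holds one entry, the list of rows, each a list of 7 numbers: the shift along the tool's x, y, z in mm, then the turn, a rotation vector about the tool's x, y, z in rad, then the finger opening in mm, from 0 to 85.4. In form: [[[tx, ty, tz, rx, ry, rz, gripper], ...]]. A call has exactly 10 rows; each row shifts and turns the commanded pose from where the row before left it, along the tool's axes as they then stand; what a row does not reach is not made up. A row lasts 1/10 s, in which the tool goes at most 50 mm and 8.59 degrees, less where a joint would pass 70% of its speed; a pose out of reach is approached as far as the arm can. A call with a gripper value outside its range is refused whole. The fingers move at their own pace and stop on an object; the grip force is fixed at half the most. Time passes only in rows, so rows that do not move let the fingers close, or fill a call up. It gives the time, the measured TCP pose, the force, the opening and the grip force at its end, in the units of the state.
- ctrl.get_obs(): the state, without advancing time (a new reading comes with each control period).
- ctrl.camera(name): name is "scene" or "side" or "wrist"; returns a dict with "frame" (480x640x3 uint8, blue, green, red), "z_map" (480x640 float32, m along the optical axis (not along the pixel's ray), 0 where there is no reading), "fx", "fy", "cx", "cy" (pixels), "xyz" and "rotation" of the camera in the world. Camera axes: x right, y down, z forward; pixel columns grow to the right and rows downward; lengths in m; the calibration is good to about 2 mm. A picture is of the moment at which its call begins.
- ctrl.hand_in(): hands the job in; it is judged then, once.
The state is a dict: "time_s": time; "q": joint angles; "dq": joint speeds; "joint_efforts": joint torques, N m; "eef_pos": TCP position; "eef_rot": TCP orientation; "wrist_force": force on the tool from outside, world axes, zero at the start; "torque": the same for the moment, N m; "opening": opening from 0.0 (shut) to 1.0 (fully open); "grasp_force": force on a finger pad.
Only numpy, scipy, OpenCV 4.12 (cv2) and the standard library are available. Lean on these libraries where they do the work, as an engineer would, in place of code of your own. Each camera call takes 0.05 s, during which the arm holds its last target. There are 200 camera calls.

## Task

On the green bench presser, turn the black click knob clockwise until the steel foot just touches the bearing on the anvil, pressing it only gently. Then back the knob off four clicks, leave it resting in its click, and let go; the bearing stays where it is under the foot and nothing else on the bench is disturbed.

Things in the scene. Friction and masses are not known exactly. Their poses are not given: they have to be found in the camera images.
- stand: Green bench presser fixed to the bench: base plate 165 x 110 x 14 mm, column 34 x 60 mm at the stand's +x side, arm from the column (top at 136 mm) ending in a round nose of 72 mm under a ticked dial plate (top at 138 mm). Origin on the vertical axis of knob, presser and anvil, at the underside of the base; x toward the column, z up.
- knob_grip (a point): Point on the vertical axis of the black click knob, 161 mm above the bench, at the height to grip. The knob is round and fluted, 40 mm diameter from 144 to 175 mm above the bench, with a red pointer line on top, above a skirt of 50 mm diameter (139 to 144 mm).
- click_knob: The knob itself (origin on its axis under the skirt, 139 mm above the bench; turns with it). 18 clicks a turn, 20 degrees each; clockwise from above lowers the presser 4 mm a click. It starts in a click and turns 2.9 rad clockwise, 0.6 rad back. A click takes about 0.05 N m, each N of the foot on the bearing 0.0115 N m more; left alone it falls into the nearest click.
- presser: Presser foot under the arm: steel disc 40 mm diameter, 7 mm thick, rubber-faced, on a 16 mm stem that moves up and down with the knob. The foot is sprung on its stem (12 N per mm, so 12 N is reached 5 degrees of knob after first touch). Origin at the centre of the foot's underside, z up; it starts 78 mm above the bench.
- bearing: Loose ball bearing, 52 mm diameter, 15 mm thick, lying flat on the anvil under the foot. Origin at the centre of its underside, z up; its upper face is at +15 mm. At the start it lies 19 to 31 mm below the foot.
- anvil: Steel round anvil, 68 mm diameter, 30 mm tall, fixed in the base at a height that differs from job to job by up to 12 mm. Origin at the centre of its underside, its upper face at +30 mm.
- white_filter: Bystander: white oil filter with black top, 66 mm diameter, 89 mm tall, loose; origin under its centre.
- black_filter: Bystander: dark oil filter, 69 mm diameter, 113 mm tall, loose; origin under its centre.
- tape_roll: Bystander: roll of beige tape lying flat, 98 mm diameter, 25 mm high, loose; origin under its centre.
- yellow_box: Bystander: small yellow carton 51 x 75 x 50 mm, loose; origin under its centre.
- spare_nut: Bystander: dark hexagon nut 24 x 28 x 14 mm, loose; origin under its centre.
Things that resemble listed ones, but are neither listed nor needed, are in the scene too. What is shaped like the bearing but orange or turquoise is not meant.

How it is judged:
On the way:
1. the foot rests on the bearing with at least 2 N (contact force between presser and bearing above 2 N), for 0.1 s.
At the end, for the whole second after the job is handed in: The foot stands still about four clicks (16 mm; from 12.2 to 18.4 mm) above the bearing's upper face, and the bearing lies flat on the anvil, its centre within 8 mm of the foot's axis (z of presser in the frame of bearing between 0.0272 and 0.0334 m and horizontal distance between presser and bearing below 0.008 m and angle between bearing's own z axis and vertical below 0.1 rad and linear speed of presser below 0.003 m/s); the robot touches nothing.
It fails at once if the foot presses the bearing with more than 18 N (contact force between presser and bearing above 18 N).
It fails at once if the bearing is shifted by more than 10 mm (distance of bearing from where it was at the start of the episode above 0.01 m).
It fails at once if a loose bystander is moved by more than 15 mm (distance of any of white_filter, black_filter, tape_roll, yellow_box, spare_nut from where it was at the start of the episode above 0.015 m).
It also fails if it takes over 62 s, if anything falls off the work surface, if the arm or the gripper's body presses on something with over 40 N, if the wrist force passes 120 N, or if a joint passes its speed limit or range.

## Working session

There is one attempt and no reset: what is moved stays moved. The work goes in short steps, Python scripts to look and compute and a tool call to move; the robot and the scene stay as the last step left them, time stands still between calls to the robot, and variables do not carry over. Pictures are saved under pics/ and viewed, at most 10 in all, crops included, and the job is handed in when it is done.

Besides the shell and the picture viewer there is one more tool, called as name(argument=value, ...), one argument or row to a line, values as JSON. jog_arm: Moves the arm, as the interface text tells. Its arguments: {"type":"object","properties":{"series":{"type":"array"}},"required":["series"]}

```bash
mkdir -p pics
cat > h.py <<'E'
import numpy as np, cv2
from bench import ctrl
def shot(n,tag):
    c=ctrl.camera(n); cv2.imwrite(f'pics/{tag}.png',c['frame']); np.savez(f'pics/{tag}.npz',**{k:np.array(v) for k,v in c.items()}); return c
def R(c):
    r=np.array(c['rotation'],float)
    if r.shape==(3,3): return r
    from scipy.spatial.transform import Rotation as Q
    return Q.from_quat([r[1],r[2],r[3],r[0]]).as_matrix()
def cloud(c):
    v,u=np.mgrid[:480,:640]; z=c['z_map']
    p=np.stack([(u-c['cx'])*z/c['fx'],(v-c['cy'])*z/c['fy'],z],-1)
    return p@R(c).T+np.array(c['xyz'])
E
python3 - <<'E'
from h import *
a=shot('scene','s0');b=shot('side','d0')
for c in(a,b): print(c['xyz'],c['rotation'],c['fx'])
o=ctrl.get_obs();print({k:np.round(v,3) for k,v in o.items()})
E
```

```text
[-0.06955308 -0.70329289  0.73539511] [-0.45173415  0.82599749 -0.29654163  0.16039785] 434.82237612700544
[0.15491865 0.9777149  0.86553181] [ 0.09195814 -0.1590514   0.87595796 -0.4460314 ] 511.1825135952762
{'time_s': np.float64(0.1), 'q': array([ 1.106,  0.181,  1.608,  0.   ,  1.354, -0.206]), 'dq': array([ 0.001, -0.   , -0.003, -0.   , -0.   ,  0.   ]), 'joint_efforts': array([ 0.0000e+00, -4.4587e+01, -3.5224e+01, -0.0000e+00,  4.0000e-03,
       -0.0000e+00]), 'eef_pos': array([0.147, 0.555, 0.23 ]), 'eef_rot': array([-0.   ,  0.129,  0.992, -0.001]), 'wrist_force': array([-0.056, -0.066,  1.336]), 'torque': array([-0.009, -0.002,  0.013]), 'grasp_force': np.float64(0.0), 'opening': np.float64(0.998)}
```

View pics/s0.png

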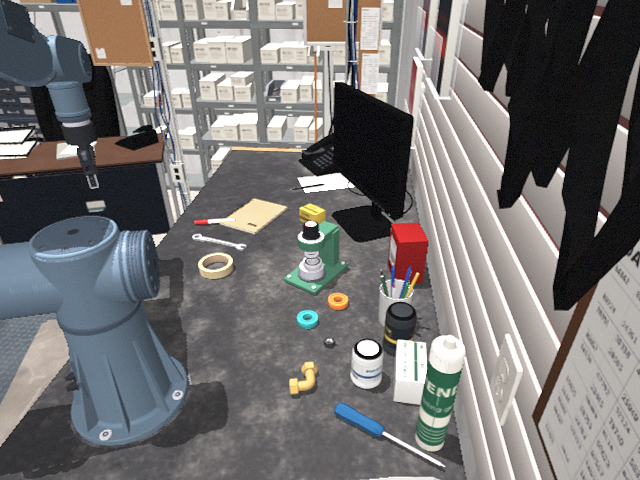

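View pics/d0.png

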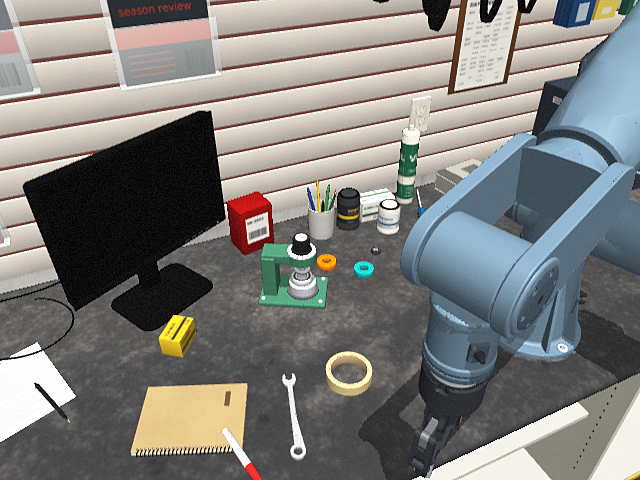

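The green presser shows at scene (311,255) with its black knob at (310,230). In the side view the knob is at (301,243) and the silver bearing at about (303,273). The orange and turquoise rings lie loose beside it and are decoys. There is only one presser.

Run:
```python
from h import *
for t,(u,v) in(('s0',(310,230)),('d0',(301,243))):
    c=dict(np.load(f'pics/{t}.npz'));P=cloud(c)
    Q=P[v-60:v+80,u-70:u+70].reshape(-1,3);F=c['frame'][v-60:v+80,u-70:u+70].reshape(-1,3).astype(int)
    print(t,P[v,u])
    k=P[v,u]
    near=np.hypot(*(Q[:,:2]-k[:2]).T)<.06
    top=near&(Q[:,2]>.17)&(Q[:,2]<.182); print('top',top.sum(),Q[top].mean(0),Q[top].min(0),Q[top].max(0))
    g=near&(Q[:,2]>.15)&(Q[:,2]<.17);print('side',g.sum(),cv2.minEnclosingCircle(Q[near&(Q[:,2]>.15)][:,:2].astype(np.float32)))
    gr=(F[:,1]>F[:,2]*1.4)&(F[:,1]>F[:,0]*1.15)&(np.hypot(*(Q[:,:2]-k[:2]).T)<.2)
    for lo,hi in((.008,.02),(.128,.142)):
        s=gr&(Q[:,2]>lo)&(Q[:,2]<hi);print(lo,s.sum(),cv2.minAreaRect(Q[s][:,:2].astype(np.float32)))
    cr=c['frame'][v-50:v+80,u-65:u+65];cv2.imwrite(f'pics/{t}c.png',cv2.resize(cr,(390,390),interpolation=cv2.INTER_CUBIC))
im=np.hstack([cv2.imread('pics/s0c.png'),cv2.imread('pics/d0c.png')]);cv2.imwrite('pics/c.png',im)
```

```text
s0 [0.51984916 0.06577777 0.16659209]
top 105 [0.53130858 0.07626368 0.17371481] [0.5136397  0.05692009 0.17005067] [0.5516253  0.09753255 0.17671725]
side 107 ((0.5325335264205933, 0.07794493436813354), 0.02135934680700302)
0.008 607 ((0.55318683385849, 0.08229978382587433), (0.1627817451953888, 0.1105445846915245), 13.61609172821045)
0.128 243 ((0.5629322528839111, 0.08113932609558105), (0.1294773668050766, 0.05932716652750969), 15.956310272216797)
d0 [0.52544034 0.09828234 0.17147395]
top 166 [0.53088818 0.08517635 0.17586704] [0.51141698 0.06117802 0.17008846] [0.5538011  0.10413249 0.17991671]
side 121 ((0.5314456224441528, 0.08344941586256027), 0.023200076073408127)
0.008 958 ((0.552993893623352, 0.0893314778804779), (0.16351670026779175, 0.11182156950235367), 14.81794548034668)
0.128 467 ((0.5603345632553101, 0.09493504464626312), (0.13032089173793793, 0.060678064823150635), 9.29511833190918)
```

View pics/c.png

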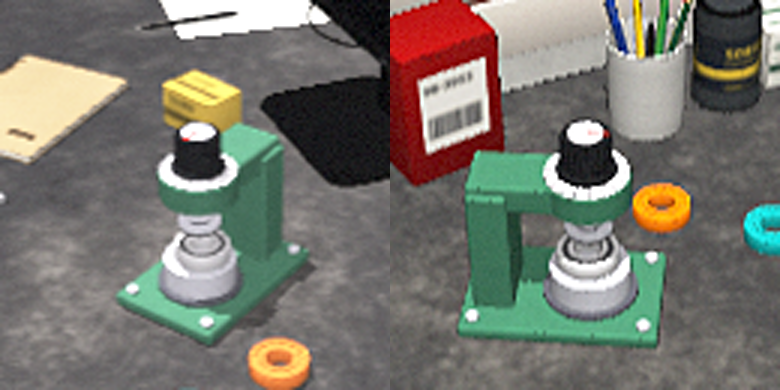

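The enlarged crop confirms it: black knob with a red pointer on the green stand, silver bearing on the anvil below, and the decoys off the stand. Next I check obstacles along the path and the bearing gap.

Run:
```python
from h import *
ax=np.array([.5315,.081])
for t in('s0','d0'):
    c=dict(np.load(f'pics/{t}.npz'));P=cloud(c).reshape(-1,3);ok=c['z_map'].reshape(-1)>0;P=P[ok]
    d=np.hypot(*(P[:,:2]-ax).T)
    for r0,r1 in((.06,.1),(.1,.15),(.15,.2),(.2,.3)):
        m=(d>r0)&(d<r1)&(P[:,2]>.1);print(t,r0,m.sum(),P[m][P[m][:,2].argmax()] if m.any() else '')
    m=(d<.035)&(P[:,2]>.02)&(P[:,2]<.13);print(np.histogram(P[m][:,2],bins=np.arange(.02,.132,.004)))
o=np.array(ctrl.get_obs()['eef_pos']);d=np.array([.5315,.081,.23])-o
X=np.array([-.967,.256]);Y=np.array([.256,.967]);print(o,d[:2]@X*1e3,d[:2]@Y*1e3)
```

```text
s0 0.06 214 [0.60116419 0.09009512 0.13785052]
s0 0.1 0 
s0 0.15 0 
s0 0.2 5111 [ 0.79786594 -0.05679195  0.6095154 ]
(array([21, 22, 25, 16, 28, 87, 37, 31, 46, 84,  3,  0,  0,  0, 12, 45, 19,
       14,  1,  0,  0,  0, 10, 11, 13, 20, 13]), array([0.02 , 0.024, 0.028, 0.032, 0.036, 0.04 , 0.044, 0.048, 0.052,
       0.056, 0.06 , 0.064, 0.068, 0.072, 0.076, 0.08 , 0.084, 0.088,
       0.092, 0.096, 0.1  , 0.104, 0.108, 0.112, 0.116, 0.12 , 0.124,
       0.128]))
d0 0.06 398 [0.58346402 0.12538357 0.14116488]
d0 0.1 0 
d0 0.15 0 
d0 0.2 8044 [ 0.79177399 -0.05717627  0.61206373]
(array([ 26,  34,  28,  27,  25,  59, 111,  41,  35,  91,  58,   1,   0,
         0,   3,  15,  57,  11,   2,   0,   0,   0,   5,  13,  15,  18,
        15]), array([0.02 , 0.024, 0.028, 0.032, 0.036, 0.04 , 0.044, 0.048, 0.052,
       0.056, 0.06 , 0.064, 0.068, 0.072, 0.076, 0.08 , 0.084, 0.088,
       0.092, 0.096, 0.1  , 0.104, 0.108, 0.112, 0.116, 0.12 , 0.124,
       0.128]))
[0.14690327 0.55543797 0.23049135] -493.3611585795083 -360.324754541439
```

jog_arm(
  series=[
    [[-25,-18,0,0,0,0,85],[-25,-18,0,0,0,0,85],[-25,-18,0,0,0,0,85],[-25,-18,0,0,0,0,85],[-25,-18,0,0,0,0,85],[-25,-18,0,0,0,0,85],[-25,-18,0,0,0,0,85],[-25,-18,0,0,0,0,85],[-25,-18,0,0,0,0,85],[-25,-18,0,0,0,0,85]],
  ],
)

```text
time_s: 1.1
eef_pos: [0.3431, 0.3167, 0.231]
eef_rot: [-0.0, 0.129, 0.992, -0.0]
wrist_force: [0.4, -0.3, 0.7]
opening: 0.996
grasp_force: 0.0
```

jog_arm(
  series=[
    [[-25,-18,0,0,0,0,85],[-25,-18,0,0,0,0,85],[-25,-18,0,0,0,0,85],[-25,-18,0,0,0,0,85],[-25,-18,0,0,0,0,85],[-25,-18,0,0,0,0,85],[-25,-18,0,0,0,0,85],[-25,-18,0,0,0,0,85],[-20,-15,0,0,0,0,85],[-10,-10,0,0,0,0,85]],
  ],
)

```text
time_s: 2.1
eef_pos: [0.5226, 0.0941, 0.2308]
eef_rot: [-0.0, 0.13, 0.992, -0.0]
wrist_force: [-0.1, 0.8, 0.9]
opening: 0.994
grasp_force: 0.0
```

Run:
```python
from h import *
w=shot('wrist','w0');P=cloud(w);o=ctrl.get_obs();print({k:np.round(o[k],4) for k in('time_s','q','eef_pos','eef_rot','wrist_force','torque')})
z=P[...,2];d=np.hypot(P[...,0]-.5315,P[...,1]-.081);ok=w['z_map']>0
m=ok&(d<.04)&(z>.165)&(z<.185);print(m.sum(),np.median(z[m]),cv2.minEnclosingCircle(P[m][:,:2].astype(np.float32)),P[m].mean(0))
m=ok&(d<.05)&(z>.13)&(z<.15);print(m.sum(),np.median(z[m]),cv2.minEnclosingCircle(P[m][:,:2].astype(np.float32)))
```

```text
{'time_s': np.float64(2.15), 'q': array([-4.7000e-02,  8.3700e-02,  1.7166e+00, -1.1000e-03,  1.3415e+00,
       -1.3566e+00]), 'eef_pos': array([0.5231, 0.093 , 0.2309]), 'eef_rot': array([-0.000e+00,  1.301e-01,  9.915e-01, -5.000e-04]), 'wrist_force': array([ 0.0704, -1.6158,  0.1141]), 'torque': array([-0.0443, -0.0084, -0.0025])}
3485 0.1752331644748767 ((0.5326205492019653, 0.08303003013134003), 0.021248070523142815) [0.53062926 0.08400908 0.17473107]
4945 0.13788959776052284 ((0.5395471453666687, 0.08396581560373306), 0.042579177767038345)
```

View pics/w0.png

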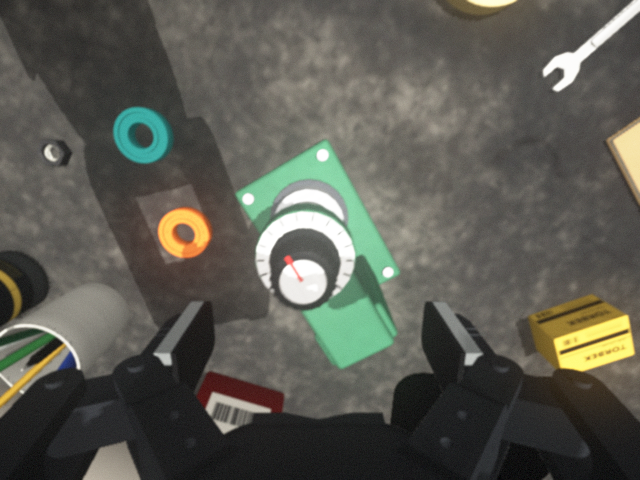

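The wrist view shows the knob's grey cap at about (302,283), with the red pointer toward (287,258). The dial ring is centred near (305,253), and no other object lies under the fingers.

Run:
```python
from h import *
w=dict(np.load('pics/w0.npz'));r=R(w);p0=w['xyz']
for u,v,z in((302,283,.175),(305,253,.138)):
    d=r@np.array([(u-w['cx'])/w['fx'],(v-w['cy'])/w['fy'],1]);print(p0+d*(z-p0[2])/d[2])
P=cloud(w);m=(w['z_map']>0)&(abs(P[...,2]-.1755)<.0015)&(np.hypot(P[...,0]-.5315,P[...,1]-.082)<.03);q=P[m][:,:2].astype(np.float32)
print(m.sum(),q.mean(0),cv2.fitEllipse(cv2.convexHull(q)))
# dial ring: white pixels' outer ellipse
g=cv2.cvtColor(w['frame'],cv2.COLOR_BGR2HSV);mm=((g[...,1]<60)&(g[...,2]>150)).astype(np.uint8);mm[:205]=0;mm[300:]=0;mm[:,:250]=0;mm[:,360:]=0
mm&=(P[...,2]>.13)&(P[...,2]<.145);ys,xs=np.nonzero(mm);print(len(xs),cv2.fitEllipse(cv2.convexHull(np.stack([P[ys,xs,0],P[ys,xs,1]],1).astype(np.float32))))
o=ctrl.get_obs()['eef_pos']
for c in((.5315,.083),):
    d=np.array(c)-o[:2];X=np.array([-.966,.258]);Y=np.array([.258,.966]);print(d@X*1e3,d@Y*1e3,o[2])
```

```text
[0.53434519 0.08186123 0.175     ]
[0.52872507 0.08404979 0.138     ]
2896 [0.5322167  0.08347971] ((0.5325089693069458, 0.08327823877334595), (0.03874526917934418, 0.0396653488278389), 68.81523132324219)
2942 ((0.5331647396087646, 0.08324805647134781), (0.0689205601811409, 0.07088586688041687), 137.27908325195312)
-10.724854932644838 -7.496239347486068 0.23086052247220562
```

jog_arm(
  series=[
    [[-11.5,-7,0,0,0,0,85],[0,0,0,0,0,0,85],[0,0,15,0,0,0,85],[0,0,15,0,0,0,85],[0,0,15,0,0,0,85],[0,0,15,0,0,0,85],[0,0,15,0,0,0,85],[0,0,10,0,0,0,85],[0,0,0,0,0,0,85],[0,0,0,0,0,0,85]],
  ],
)

```text
time_s: 3.15
eef_pos: [0.531, 0.0863, 0.1462]
eef_rot: [-0.0, 0.129, 0.992, 0.0]
wrist_force: [0.6, 0.2, 0.4]
opening: 0.994
grasp_force: 0.0
```

jog_arm(
  series=[
    [[0,0,0,0,0,0,60],[0,0,0,0,0,0,50],[0,0,0,0,0,0,44],[0,0,0,0,0,0,41],[0,0,0,0,0,0,39],[0,0,0,0,0,0,37],[0,0,0,0,0,0,34],[0,0,0,0,0,0,30],[0,0,0,0,0,0,30],[0,0,0,0,0,0,30]],
  ],
)

```text
time_s: 4.15
eef_pos: [0.5314, 0.0832, 0.1479]
eef_rot: [0.0, 0.129, 0.992, -0.002]
wrist_force: [-6.2, -10.4, 9.6]
opening: 0.451
grasp_force: 59.1
```

Run:
```python
from h import *
o=ctrl.get_obs();print({k:np.round(o[k],4) for k in o})
s=shot('side','d1');v,u=243,301;cv2.imwrite('pics/d1c.png',cv2.resize(s['frame'][v-70:v+80,u-75:u+75],(600,600),interpolation=cv2.INTER_CUBIC))
```

```text
{'time_s': np.float64(4.15), 'q': array([-0.0626,  0.1905,  1.7752, -0.0053,  1.1753, -1.3722]), 'dq': array([-0.002 ,  0.0004, -0.0003,  0.001 , -0.0008,  0.0014]), 'joint_efforts': array([  5.2901, -37.6244, -30.8614,   3.2165,  -1.6114,  -0.0394]), 'eef_pos': array([0.5314, 0.0832, 0.1479]), 'eef_rot': array([ 4.000e-04,  1.292e-01,  9.916e-01, -2.400e-03]), 'wrist_force': array([ -6.1753, -10.4409,   9.5751]), 'torque': array([-1.7733,  0.9717, -0.0795]), 'grasp_force': np.float64(59.0874), 'opening': np.float64(0.4509)}
```

View pics/d1c.png

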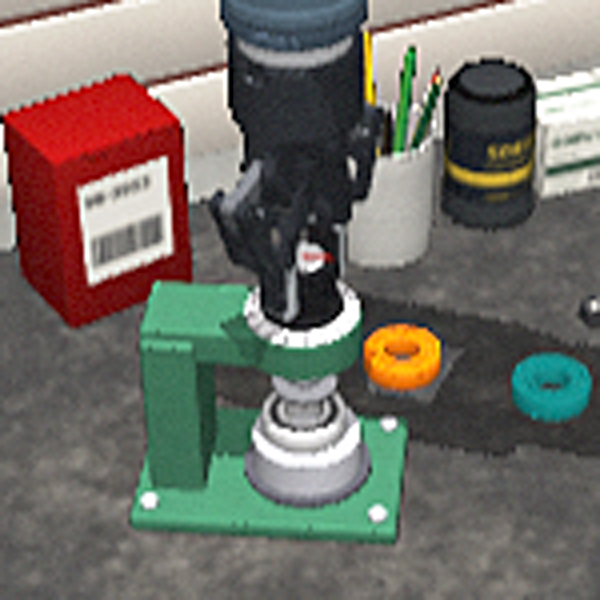

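Gripped cleanly: the fingers are on the knob above the dial. First I relieve the preload from the small offset.

jog_arm(
  series=[
    [[-0.5,-1.2,-1,0,0,0,30],[-0.5,-1,-1,0,0,0,30],[0,0,0,0,0,0,30],[0,0,0,0,0,0,30],[0,0,0,0,0,0,30],[0,0,0,0,0,0,30],[0,0,0,0,0,0,30],[0,0,0,0,0,0,30],[0,0,0,0,0,0,30],[0,0,0,0,0,0,30]],
  ],
)

```text
time_s: 5.2
eef_pos: [0.5313, 0.0831, 0.148]
eef_rot: [-0.0, 0.129, 0.992, -0.001]
wrist_force: [-1.1, -5.2, -3.3]
opening: 0.445
grasp_force: 61.3
```

```bash
cat > st.py <<'E'
from h import *
o=ctrl.get_obs();w,x,y,z=o['eef_rot'];print(round(float(o['time_s']),2),'F',np.round(o['wrist_force'],1),'T',np.round(o['torque'],3),'yaw deg',np.round(np.degrees(2*np.arctan2(y,x)),2),'q6',round(float(o['q'][5]),4),'e6',round(float(o['joint_efforts'][5]),3),o['eef_pos'].round(4),round(float(o['grasp_force']),1))
E
python3 st.py
```

```text
5.2 F [-1.1 -5.2 -3.3] T [-0.965  0.236 -0.08 ] yaw deg 165.18 q6 -1.3767 e6 -0.044 [0.5313 0.0831 0.148 ] 61.3
```

jog_arm(
  series=[
    [[0,0,0,0,0,0.14,30],[0,0,0,0,0,0.14,30],[0,0,0,0,0,0.14,30],[0,0,0,0,0,0.14,30],[0,0,0,0,0,0.14,30],[0,0,0,0,0,0.14,30],[0,0,0,0,0,0.14,30],[0,0,0,0,0,0.14,30],[0,0,0,0,0,0.14,30],[0,0,0,0,0,0.136,30]],
  ],
)

```text
time_s: 6.2
eef_pos: [0.5331, 0.0844, 0.1481]
eef_rot: [0.001, 0.738, 0.675, 0.002]
wrist_force: [7.8, 1.6, -9.1]
opening: 0.447
grasp_force: 61.1
```

jog_arm(
  series=[
    [[0,0,0,0,0,0,30],[0,0,0,0,0,0,30],[0,0,0,0,0,0,30],[0,0,0,0,0,0,30],[0,0,0,0,0,0,30],[0,0,0,0,0,0,30],[0,0,0,0,0,0,30],[0,0,0,0,0,0,30],[0,0,0,0,0,0,30],[0,0,0,0,0,0,30]],
  ],
)

```text
time_s: 7.2
eef_pos: [0.533, 0.0844, 0.1481]
eef_rot: [0.001, 0.736, 0.677, 0.002]
wrist_force: [7.4, 0.8, -8.7]
opening: 0.45
grasp_force: 61.2
```

```bash
python3 st.py
python3 - <<'E'
from h import *
s=shot('side','d2');P=cloud(s);d=np.hypot(P[...,0]-.532,P[...,1]-.083)
m=(d<.04)&(P[...,2]>.04)&(P[...,2]<.11)&(s['z_map']>0);print(np.histogram(P[m][:,2],bins=np.arange(.04,.112,.003)))
v,u=270,303;cv2.imwrite('pics/d2c.png',cv2.resize(s['frame'][v-40:v+40,u-40:u+40],(560,560),interpolation=cv2.INTER_CUBIC))
E
```

```text
7.2 F [ 7.4  0.8 -8.7] T [ 0.074 -1.027 -0.031] yaw deg 85.18 q6 0.0193 e6 -0.021 [0.533  0.0844 0.1481] 61.2
(array([26, 94, 55, 18, 24, 28, 57, 26,  8, 36, 45,  7, 25, 11,  6,  7,  2,
        0,  0,  0,  0,  0,  0,  0]), array([0.04 , 0.043, 0.046, 0.049, 0.052, 0.055, 0.058, 0.061, 0.064,
       0.067, 0.07 , 0.073, 0.076, 0.079, 0.082, 0.085, 0.088, 0.091,
       0.094, 0.097, 0.1  , 0.103, 0.106, 0.109, 0.112]))
```

View pics/d2c.png

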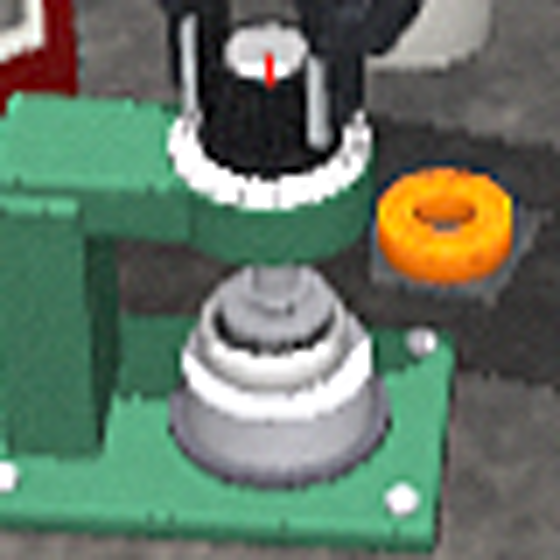

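The foot is now just above the bearing, and the knob turned exactly 80°. From here I go in small steps, watching the torque.

jog_arm(
  series=[
    [[0,0,0,0,0,0.035,30],[0,0,0,0,0,0.035,30],[0,0,0,0,0,0,30],[0,0,0,0,0,0,30],[0,0,0,0,0,0,30],[0,0,0,0,0,0,30],[0,0,0,0,0,0,30],[0,0,0,0,0,0,30],[0,0,0,0,0,0,30],[0,0,0,0,0,0,30]],
  ],
)

```text
time_s: 8.25
eef_pos: [0.5332, 0.0844, 0.1481]
eef_rot: [0.001, 0.759, 0.651, 0.002]
wrist_force: [8.0, -0.0, -9.7]
opening: 0.446
grasp_force: 61.1
```

```bash
python3 st.py
```

```text
8.25 F [ 8.  -0.  -9.7] T [ 0.055 -1.039  0.047] yaw deg 81.18 q6 0.0892 e6 0.036 [0.5332 0.0844 0.1481] 61.1
```

jog_arm(
  series=[
    [[0,0,0,0,0,0.035,30],[0,0,0,0,0,0.035,30],[0,0,0,0,0,0,30],[0,0,0,0,0,0,30],[0,0,0,0,0,0,30],[0,0,0,0,0,0,30],[0,0,0,0,0,0,30],[0,0,0,0,0,0,30],[0,0,0,0,0,0,30],[0,0,0,0,0,0,30]],
  ],
)

```text
time_s: 9.25
eef_pos: [0.5333, 0.0844, 0.1481]
eef_rot: [0.001, 0.782, 0.624, 0.002]
wrist_force: [7.9, 0.9, -9.4]
opening: 0.447
grasp_force: 61.2
```

```bash
python3 st.py
```

```text
9.25 F [ 7.9  0.9 -9.4] T [ 0.112 -1.22   0.058] yaw deg 77.17 q6 0.1591 e6 0.036 [0.5333 0.0844 0.1481] 61.2
```

jog_arm(
  series=[
    [[0,0,0,0,0,0.035,30],[0,0,0,0,0,0.035,30],[0,0,0,0,0,0,30],[0,0,0,0,0,0,30],[0,0,0,0,0,0,30],[0,0,0,0,0,0,30],[0,0,0,0,0,0,30],[0,0,0,0,0,0,30],[0,0,0,0,0,0,30],[0,0,0,0,0,0,30]],
  ],
)

```text
time_s: 10.25
eef_pos: [0.5334, 0.0843, 0.1481]
eef_rot: [0.001, 0.803, 0.596, 0.002]
wrist_force: [8.8, -0.2, -9.6]
opening: 0.452
grasp_force: 61.2
```

```bash
python3 st.py
```

```text
10.25 F [ 8.8 -0.2 -9.6] T [ 0.029 -1.265 -0.038] yaw deg 73.15 q6 0.2292 e6 -0.021 [0.5334 0.0843 0.1481] 61.2
```

jog_arm(
  series=[
    [[0,0,0,0,0,0.035,30],[0,0,0,0,0,0,30],[0,0,0,0,0,0,30],[0,0,0,0,0,0,30],[0,0,0,0,0,0,30],[0,0,0,0,0,0,30],[0,0,0,0,0,0,30],[0,0,0,0,0,0,30],[0,0,0,0,0,0,30],[0,0,0,0,0,0,30]],
  ],
)

```text
time_s: 11.25
eef_pos: [0.5335, 0.0843, 0.1481]
eef_rot: [0.001, 0.813, 0.582, 0.002]
wrist_force: [9.5, 0.2, -9.7]
opening: 0.448
grasp_force: 61.3
```

```bash
python3 st.py
```

```text
11.25 F [ 9.5  0.2 -9.7] T [ 0.101 -1.276 -0.082] yaw deg 71.14 q6 0.2643 e6 -0.045 [0.5335 0.0843 0.1481] 61.3
```

jog_arm(
  series=[
    [[0,0,0,0,0,0.035,30],[0,0,0,0,0,0,30],[0,0,0,0,0,0,30],[0,0,0,0,0,0,30],[0,0,0,0,0,0,30],[0,0,0,0,0,0,30],[0,0,0,0,0,0,30],[0,0,0,0,0,0,30],[0,0,0,0,0,0,30],[0,0,0,0,0,0,30]],
  ],
)

```text
time_s: 12.25
eef_pos: [0.5336, 0.0843, 0.1481]
eef_rot: [0.001, 0.823, 0.567, 0.002]
wrist_force: [9.1, 0.4, -10.3]
opening: 0.449
grasp_force: 61.3
```

```bash
python3 st.py
```

```text
12.25 F [  9.1   0.4 -10.3] T [ 0.116 -1.332 -0.071] yaw deg 69.13 q6 0.2993 e6 -0.054 [0.5336 0.0843 0.1481] 61.3
```

jog_arm(
  series=[
    [[0,0,0,0,0,0.035,30],[0,0,0,0,0,0,30],[0,0,0,0,0,0,30],[0,0,0,0,0,0,30],[0,0,0,0,0,0,30],[0,0,0,0,0,0,30],[0,0,0,0,0,0,30],[0,0,0,0,0,0,30],[0,0,0,0,0,0,30],[0,0,0,0,0,0,30]],
  ],
)

```text
time_s: 13.25
eef_pos: [0.5336, 0.0843, 0.1481]
eef_rot: [0.001, 0.833, 0.553, 0.002]
wrist_force: [9.4, 0.9, -10.5]
opening: 0.449
grasp_force: 61.3
```

```bash
python3 st.py
```

```text
13.25 F [  9.4   0.9 -10.5] T [ 0.12  -1.361 -0.064] yaw deg 67.13 q6 0.3342 e6 -0.024 [0.5336 0.0843 0.1481] 61.3
```

Effort fits a click with its amplitude of 0.051 N m until 96°. At 98° there is about 0.022 N m extra, which suggests first touch. One more 2° step should confirm it at about 6–7 N.

jog_arm(
  series=[
    [[0,0,0,0,0,0.035,30],[0,0,0,0,0,0,30],[0,0,0,0,0,0,30],[0,0,0,0,0,0,30],[0,0,0,0,0,0,30],[0,0,0,0,0,0,30],[0,0,0,0,0,0,30],[0,0,0,0,0,0,30],[0,0,0,0,0,0,30],[0,0,0,0,0,0,30]],
  ],
)

```text
time_s: 14.25
eef_pos: [0.5336, 0.0843, 0.1481]
eef_rot: [0.001, 0.843, 0.538, 0.002]
wrist_force: [9.4, -0.1, -10.5]
opening: 0.445
grasp_force: 61.3
```

```bash
python3 st.py
```

```text
14.25 F [  9.4  -0.1 -10.5] T [ 0.038 -1.401  0.009] yaw deg 65.13 q6 0.3691 e6 0.046 [0.5336 0.0843 0.1481] 61.3
```

Contact is confirmed at about 6 N, with first touch near 97.5° of tool turn. The clicks sit at 81°, 101° and so on in tool angle. Four clicks back is the click at 21°, where the gap is about 15.4 mm, so I turn back 79° (1.38 rad).

jog_arm(
  series=[
    [[0,0,0,0,0,-0.14,30],[0,0,0,0,0,-0.14,30],[0,0,0,0,0,-0.14,30],[0,0,0,0,0,-0.14,30],[0,0,0,0,0,-0.14,30],[0,0,0,0,0,-0.14,30],[0,0,0,0,0,-0.14,30],[0,0,0,0,0,-0.14,30],[0,0,0,0,0,-0.14,30],[0,0,0,0,0,-0.12,30]],
  ],
)

```text
time_s: 15.25
eef_pos: [0.5315, 0.0837, 0.148]
eef_rot: [-0.0, 0.305, 0.953, -0.0]
wrist_force: [-0.6, -3.0, -3.5]
opening: 0.45
grasp_force: 62.1
```

jog_arm(
  series=[
    [[0,0,0,0,0,0,30],[0,0,0,0,0,0,30],[0,0,0,0,0,0,30],[0,0,0,0,0,0,30],[0,0,0,0,0,0,30],[0,0,0,0,0,0,30],[0,0,0,0,0,0,30],[0,0,0,0,0,0,30],[0,0,0,0,0,0,30],[0,0,0,0,0,0,30]],
  ],
)

```text
time_s: 16.25
eef_pos: [0.5315, 0.0836, 0.1481]
eef_rot: [-0.0, 0.307, 0.952, 0.0]
wrist_force: [2.1, -1.7, -8.6]
opening: 0.448
grasp_force: 61.7
```

```bash
python3 st.py
```

```text
16.25 F [ 2.1 -1.7 -8.6] T [-0.319 -0.336 -0.011] yaw deg 144.2 q6 -1.0108 e6 -0.018 [0.5315 0.0836 0.1481] 61.7
```

Tool angle is 20.98° with effort near zero, so the knob sits in its click. Release gradually and lift.

jog_arm(
  series=[
    [[0,0,0,0,0,0,45],[0,0,0,0,0,0,55],[0,0,0,0,0,0,65],[0,0,0,0,0,0,75],[0,0,0,0,0,0,85],[0,0,0,0,0,0,85],[0,0,0,0,0,0,85],[0,0,0,0,0,0,85],[0,0,-5,0,0,0,85],[0,0,-10,0,0,0,85]],
  ],
)

```text
time_s: 17.25
eef_pos: [0.531, 0.0836, 0.1631]
eef_rot: [-0.001, 0.307, 0.952, -0.0]
wrist_force: [0.5, 0.4, -0.1]
opening: 0.997
grasp_force: 0.0
```

jog_arm(
  series=[
    [[0,0,-15,0,0,0,85],[0,0,-20,0,0,0,85],[0,0,-20,0,0,0,85],[0,0,-20,0,0,0,85],[0,0,-10,0,0,0,85],[0,0,0,0,0,0,85],[0,0,0,0,0,0,85],[0,0,0,0,0,0,85],[0,0,0,0,0,0,85],[0,0,0,0,0,0,85]],
  ],
)

```text
time_s: 18.25
eef_pos: [0.5312, 0.0836, 0.2474]
eef_rot: [-0.001, 0.307, 0.952, -0.0]
wrist_force: [0.1, -0.3, -0.2]
opening: 0.994
grasp_force: 0.0
```

```bash
python3 st.py
python3 - <<'E'
from h import *
ims=[]
s=shot('side','d3');v,u=265,303;ims.append(s['frame'][v-50:v+50,u-50:u+50])
d0=dict(np.load('pics/d0.npz'));ims.append(d0['frame'][v-50:v+50,u-50:u+50])
cv2.imwrite('pics/cmp.png',cv2.resize(np.hstack(ims),(800,400),interpolation=cv2.INTER_CUBIC))
E
```

```text
18.25 F [ 0.1 -0.3 -0.2] T [0.01  0.008 0.023] yaw deg 144.2 q6 -1.0108 e6 0.0 [0.5312 0.0836 0.2474] 0.0
```

View pics/cmp.png

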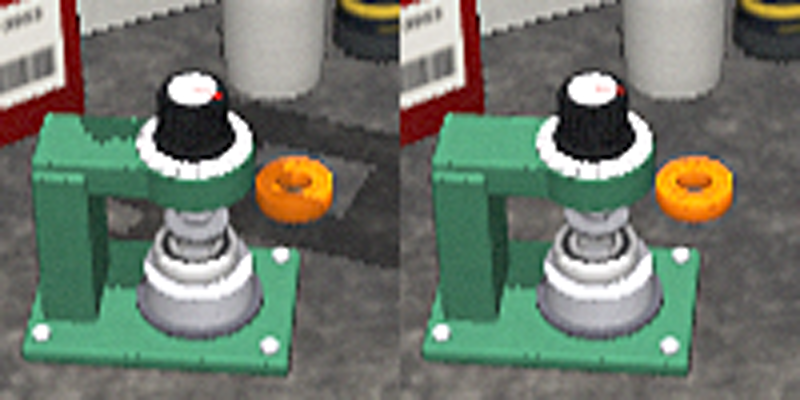

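The left half (now) shows the pointer turned about one click from the start (right half). The foot at about (197,215) is slightly lower than before, and the bearing at about (195,250) is in its original place. The hand is clear.

```bash
python3 -c "
from bench import ctrl
print(ctrl.hand_in())"
```

```text
the job is handed in; nothing more can be done
None
```

The job is handed in: the foot touched the bearing at an estimated 6 N, then I backed the knob off four clicks and let go, leaving it in its click with an estimated gap of 15 mm; the last picture shows the bearing still in place, but the hand-in gave no verdict.

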